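Dial the code on the locked dye-powder case and draw its bolt

ROBOT

A 6-joint arm with a two-finger parallel gripper is mounted at the origin on the work surface. World frame = base frame: x ahead of the robot, y to its left, z up, the work surface at z = 0. Lengths are in m, angles in rad, forces in N, time in s.
With the tool pointing down it reaches from about 0.35 to 0.85 m from the base axis. Payload 8.1 kg.
Tool frame: the origin (TCP) lies at the very end of the fingers, on their centre line; the grasp point (between the pads) lies 19 mm behind it; z points along the fingers, x is the direction in which the jaws open and shut, and the axes are right-handed (so a half turn about z gives the same grasp; the last joint's range is limited). The gripper opens to 93 mm and grips with 3 to 60 N. Pads are 15 mm wide; open, the fingers measure 128 mm over their backs; the gripper's body (75 mm by 188 mm) begins 65 mm behind the grasp point.
Start: joints at [1.2, 0.13, 1.488, -0, 1.523, -0.085], TCP at [0.169, 0.576, 0.219] pointing down, gripper open.
Joint ranges: [-2.96, 2.96], [-0.89, 2.26], [0.02, 2.5], [-1.34, 4.48], [0, 2.73], [-2.66, 2.66]. Speed limits (rad/s): [2.39, 2.39, 2.79, 3.14, 3.14, 3.14].

INTERFACE

Orientations are given as a rotation vector (axis times angle).
In Python, from workcell import status, viewer, job gives the robot as it stands. The module is installed in compiled form; this text tells all that it offers.
- The arm moves only by the tool jog_arm, never from a script. Its argument "increments" is text: rows parted by semicolons, each of 7 numbers parted by spaces: the shift along the world's x, y, z in m, then the turn, a rotation vector about the world's x, y, z in rad, then the finger opening in m, from 0 to 0.093. A call has 1 to 10 rows; each row shifts and turns the commanded pose from where the row before left it; what a row does not reach is not made up. A row lasts 1/12 s, in which the tool goes at most 41.7 mm and 7.16 degrees, less where a joint would pass 70% of its speed; a pose out of reach is approached as far as the arm can. A call with a gripper value outside its range is refused whole. The fingers move at their own pace and stop on an object; "grip_force" is the grip in N (left out, the last holds). Time passes only in rows, so rows that do not move let the fingers close. It gives the time, the measured TCP pose, the force and the opening at its end, in the units of the state.
- status.read_state(): the state, without advancing time (a new reading comes with each control period).
- viewer.grab_frame(name): name is "scene" or "top" or "wrist"; returns a dict with "frame" (420x560x3 uint8, blue, green, red), "intrinsics" (3x3 intrinsics, pixels), "cam_to_world" (4x4, takes a point from camera to world coordinates). Camera axes: x right, y down, z forward; pixel columns grow to the right and rows downward; lengths in m; the calibration is good to about 2 mm. A picture is of the moment at which its call begins. There is no depth.
- job.sign_off(): hands the job in, once; it reports no verdict.
The state is a dict: "time": time; "joints": joint angles; "qd": joint speeds; "joint_efforts": joint torques, N m; "tcp_pos": TCP position; "ee_rot": TCP orientation; "contact_force": force on the tool from outside, world axes, zero at the start; "wrist_torque": the same for the moment, N m; "gripper_width": finger opening in m.
Only numpy, scipy, OpenCV 4.12 (cv2) and the standard library are available. Lean on these libraries where they do the work, as an engineer would, in place of code of your own. Each camera call takes 0.05 s, during which the arm holds its last target. There are 200 camera calls.

TASK

Unlock the blue dye-powder case: with light fingertip pressure from above, roll its three thumbwheels so that, from left to right as seen from the robot, the numbers 2, 5 and 3 (the yellow, the blue and the red patch) face squarely straight up. Only then slide the orange bolt fully to the left, to the end of its track. Never lean on a wheel with more than 15 N, leave the numbers standing once the bolt is open, and do not disturb the jars, bottles and other things around it.

Things in the scene. Friction and masses are not known exactly. Their poses are not given: they have to be found in the camera images.
- case: blue case fixed to the table, 220 (x) by 200 (y) by 80 mm high; origin at the centre of its underside, x from its front (wheels, robot side) to its rear (bolt), y to its left. Wheels have six equal patches round the rim: 1 white, 2 yellow, 3 red, 4 green, 5 blue, 6 black, with as many dots. White index lines on the deck lie under the axles
- slot1 (a point): deck point (80 mm above the table) at the middle of the left wheel slot. The wheel's top stands nominally 26 mm above it, but worn mounts put it up to 4 mm higher or lower, not measured, each wheel differently. The axle (along case y) is sprung: the wheel yields 1 mm per 3 N, 8 mm at most; over 15 N harms it. Rolling it takes 3 N along the rim, so press by about 5 N. Slots are 54 mm apart
- slot2 (a point): deck point (80 mm above the table) at the middle of the middle wheel slot. The wheel's top stands nominally 26 mm above it, but worn mounts put it up to 4 mm higher or lower, not measured, each wheel differently. The axle (along case y) is sprung: the wheel yields 1 mm per 3 N, 8 mm at most; over 15 N harms it. Rolling it takes 3 N along the rim, so press by about 5 N. Slots are 54 mm apart
- slot3 (a point): deck point (80 mm above the table) at the middle of the right wheel slot. The wheel's top stands nominally 26 mm above it, but worn mounts put it up to 4 mm higher or lower, not measured, each wheel differently. The axle (along case y) is sprung: the wheel yields 1 mm per 3 N, 8 mm at most; over 15 N harms it. Rolling it takes 3 N along the rim, so press by about 5 N. Slots are 54 mm apart
- wheel1 (a joint): thumbwheel in the left slot, 44 mm across, 20 mm wide, axle along case y. Value in rad: number n is straight up at (n-1)*1.047; 2 is wanted here, at 1.047. It grows as the top of the wheel rolls along +x of the case (away from its front). End stops at -0.5 and 5.74: it does not run round from 6 to 1
- wheel2 (a joint): thumbwheel in the middle slot, 44 mm across, 20 mm wide, axle along case y. Value in rad: number n is straight up at (n-1)*1.047; 5 is wanted here, at 4.189. It grows as the top of the wheel rolls along +x of the case (away from its front). End stops at -0.5 and 5.74: it does not run round from 6 to 1
- wheel3 (a joint): thumbwheel in the right slot, 44 mm across, 20 mm wide, axle along case y. Value in rad: number n is straight up at (n-1)*1.047; 3 is wanted here, at 2.094. It grows as the top of the wheel rolls along +x of the case (away from its front). End stops at -0.5 and 5.74: it does not run round from 6 to 1
- bolt (a joint): travel of the bolt along the case's y, to the left, in m: 0 locked, 0.06 fully open at the end of its track. It slides with about 2 N of friction and stays where it is left
- bolt_grip (a point): centre of the orange grip of the bolt, a block 22 mm (case x) by 14 mm (case y) by 34 mm tall; its top is 17 mm above this point, the top of its flat 34 mm wide track 26 mm below, the deck of the case 34 mm below; at its left end the track has a low lip, 22 mm below this point
- dye_jar_c (a point): amber jar with black lid, 42 mm across and 50 mm tall, standing on the rear left corner of the case; leave alone; point at its centre
- red_bottle_c (a point): red water bottle, 66 mm across, 190 mm tall; leave alone; point at its centre
- squeeze_bottle_c (a point): blue squeeze bottle, 48 mm across, 130 mm tall; leave alone; point at its centre
- dye_pack_c (a point): blue dye pack 100 x 75 x 45 mm; leave alone; point at its centre
- clamp: orange spring clamp lying flat, 130 mm long, 20 mm high; leave alone; origin at centre of its underside
- dye_brush: dye brush lying down; leave alone
- mix_bowl: white bowl, 120 mm across, 50 mm tall; leave alone; origin at centre of its underside

How it is judged:
On the way, in this order (a step that is already met when the one before it is completed fails the run):
1. the wheels show 2, 5, 3 and the bolt is still shut (value of joint wheel1 between 0.887 and 1.207 rad and value of joint wheel2 between 4.029 and 4.349 rad and value of joint wheel3 between 1.934 and 2.254 rad and value of joint bolt below 0.008 m), for 0.2 s.
2. the bolt is slid fully open (value of joint bolt above 0.055 m), for 0.2 s.
At the end, for the whole second after the job is handed in: the wheels show 2, 5 and 3 straight up, each within 0.16 rad (9 degrees), and the bolt stands within 5 mm of its open end (value of joint wheel1 between 0.887 and 1.207 rad and value of joint wheel2 between 4.029 and 4.349 rad and value of joint wheel3 between 1.934 and 2.254 rad and value of joint bolt above 0.055 m); the robot touches nothing.
It fails at once if the bolt is forced (moved more than 8 mm) while the code is not yet set (value of joint bolt between 0.008 and 0.03 m and not (value of joint wheel1 between 0.887 and 1.207 rad and value of joint wheel2 between 4.029 and 4.349 rad and value of joint wheel3 between 1.934 and 2.254 rad)).
It fails at once if a wheel is pressed with more than 15 N (contact force between anything else and wheel1 above 15 N or contact force between anything else and wheel2 above 15 N or contact force between anything else and wheel3 above 15 N).
It fails at once if a bystander is moved by more than 30 mm (distance of any of dye_jar_c, red_bottle_c, squeeze_bottle_c, dye_pack_c, clamp, dye_brush, mix_bowl from where it was at the start of the episode above 0.03 m).
It also fails if it takes over 72 s, if anything falls off the work surface, if the arm or the gripper's body presses on something with over 40 N, if the wrist force passes 120 N, or if a joint passes its speed limit or range.

## Working session

There is one attempt and no reset: what is moved stays moved. The work goes in short steps, Python scripts to look and compute and a tool call to move; the robot and the scene stay as the last step left them, time stands still between calls to the robot, and variables do not carry over. Pictures are saved under pics/ and viewed, about 8 in all and at most 12, crops included, and the job is handed in when it is done.

Besides the shell and the picture viewer there is one more tool, called after "Call:" as name(argument=value, ...) on one line, values as JSON. jog_arm: Moves the arm, as the interface text tells. Its arguments: {"type":"object","properties":{"increments":{"type":"string"},"grip_force":{"type":"number"}},"required":["increments"]}

```bash
mkdir -p pics; cat > h.py <<'E'
import numpy as np, cv2
from workcell import status, viewer, job
def grab(n,f):
    d=viewer.grab_frame(n); cv2.imwrite('pics/'+f+'.png',d['frame']); np.savez('pics/'+f+'.npz',**d); return d
def ray(d,u,v,z):
    K=np.array(d['intrinsics']);T=np.array(d['cam_to_world'])
    r=T[:3,:3]@np.linalg.solve(K,[u,v,1.]);o=T[:3,3]
    return o+r*(z-o[2])/r[2]
def proj(d,p):
    K=np.array(d['intrinsics']);T=np.array(d['cam_to_world'])
    c=K@(T[:3,:3].T@(np.array(p)-T[:3,3])); return c[:2]/c[2]
E
python3 - <<'E'
from h import *
a=grab('top','t0');b=grab('scene','s0')
cv2.imwrite('pics/a0.png',cv2.resize(np.vstack([a['frame'],b['frame']]),None,fx=.714,fy=.714))
print(status.read_state()); print(a['cam_to_world'],b['cam_to_world'])
E
```

```text
{'time': 0.1, 'joints': array([ 1.19959687e+00,  1.31073708e-01,  1.48915660e+00,  2.21288170e-05,
        1.52301687e+00, -8.54018170e-02]), 'qd': array([ 0.00178937, -0.00054935, -0.00213631,  0.00172947, -0.00067358,
       -0.00030736]), 'joint_efforts': array([ 1.01137637e-03, -5.61342931e+01, -4.93096232e+01,  7.69779319e-02,
        2.92220281e-02, -7.55425162e-07]), 'tcp_pos': array([0.16893872, 0.57519132, 0.21770705]), 'ee_rot': array([ 2.51447619e+00,  1.88192218e+00, -2.22370289e-03]), 'contact_force': array([ 0.15728503, -0.90510899, -0.85902518]), 'wrist_torque': array([ 0.0366647 ,  0.04447827, -0.00058721]), 'gripper_width': 0.09259493563800243}
[[-0.00723723 -0.98778341  0.15566489  0.32352101]
 [-0.99967125  0.01097595  0.02317167 -0.02483416]
 [-0.02459717 -0.15544601 -0.98753811  1.60581987]
 [ 0.          0.          0.          1.        ]] [[ 0.61992815  0.51027527 -0.59607738  1.12040142]
 [ 0.78447108 -0.38644605  0.48504079 -0.47629746]
 [ 0.01715257 -0.7682959  -0.63986498  0.68959214]
 [ 0.          0.          0.          1.        ]]
```

View pics/t0.png

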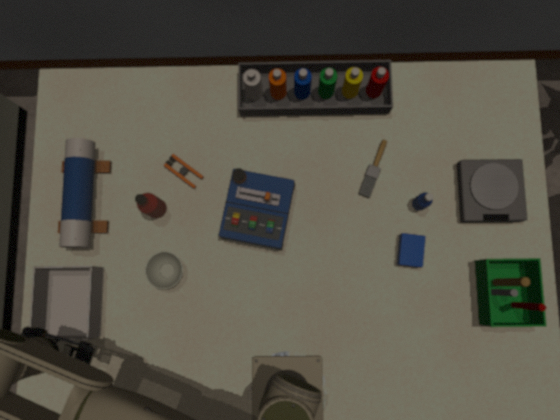

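View pics/s0.png

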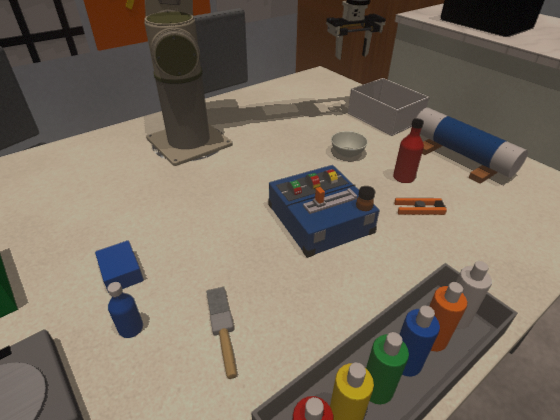

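Top view: case spans about (220–295, 168–250), wheels at about (236,217), (252,223), (270,226), bolt at about (267,197), jar at (239,176). The robot's arm is at the lower left.

```bash
python3 - <<'E'
from h import *
a=dict(np.load('pics/t0.npz'));f=a['frame']
hsv=cv2.cvtColor(f,cv2.COLOR_BGR2HSV)
m=cv2.inRange(hsv,(100,90,30),(130,255,255)); m[:150]=0;m[270:]=0;m[:,:205]=0;m[:,310:]=0
m=cv2.morphologyEx(m,cv2.MORPH_CLOSE,np.ones((9,9)))
c=max(cv2.findContours(m,0,1)[0],key=cv2.contourArea)
P=np.array([ray(a,u,v,.08)[:2] for u,v in c[:,0]],np.float32)
r=cv2.minAreaRect(P);print(r);print(cv2.boxPoints(r))
for uv in [(236,217),(252,223),(270,226)]: print(ray(a,*uv,.1))
print(ray(a,267,197,.12), ray(a,239,176,.13))
crop=cv2.resize(f[160:255,210:305],(570,570),interpolation=cv2.INTER_CUBIC)
b=dict(np.load('pics/s0.npz'))['frame'][160:250,260:385]
b=cv2.resize(b,(792,570),interpolation=cv2.INTER_CUBIC)
cv2.imwrite('pics/c0.png',cv2.resize(np.hstack([crop,b]),(800,334))*1)
E
```

```text
((0.563590943813324, 0.08792755007743835), (0.19266609847545624, 0.21427695453166962), 78.1825942993164)
[[ 0.43899488  0.01557751]
 [ 0.6487303  -0.02830499]
 [ 0.688187    0.16027759]
 [ 0.4784516   0.2041601 ]]
[0.53246297 0.14941108 0.1       ]
[0.51343389 0.10026128 0.1       ]
[0.50364704 0.04524031 0.1       ]
[0.59001682 0.05310189 0.12      ] [0.65410529 0.13766425 0.13      ]
```

View pics/c0.png

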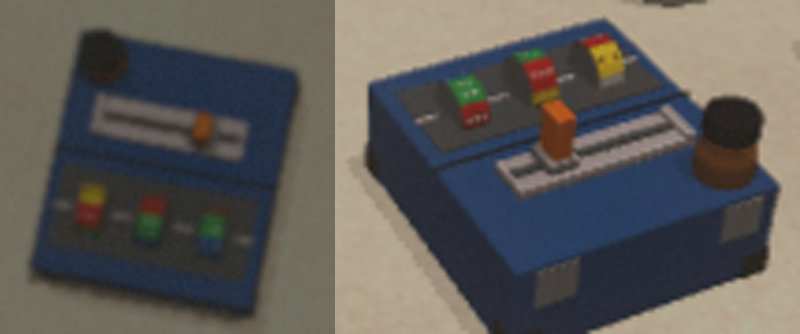

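Call:
jog_arm(increments="0.022 -0.0316 0.0055 0 0 -0.1 0;0.022 -0.0316 0.0055 0 0 -0.1 0;0.022 -0.0316 0.0055 0 0 -0.1 0;0.022 -0.0316 0.0055 0 0 -0.1 0;0.022 -0.0316 0.0055 0 0 -0.1 0;0.022 -0.0316 0.0055 0 0 -0.1 0;0.022 -0.0316 0.0055 0 0 -0.1 0;0.022 -0.0316 0.0055 0 0 -0.1 0;0.022 -0.0316 0.0055 0 0 -0.1 0;0.022 -0.0316 0.0055 0 0 -0.1 0", grip_force=20)

```text
time: 0.93
tcp_pos: [0.3896, 0.2579, 0.2737]
ee_rot: [3.111, 0.439, -0.0]
contact_force: [1.3, 0.3, 0.3]
gripper_width: 0.0313
```

Call:
jog_arm(increments="0.022 -0.0316 0.0055 0 0 -0.1 0;0.022 -0.0316 0.0055 0 0 -0.1 0;0.022 -0.0316 0.0055 0 0 -0.1 0;0.022 -0.0316 0.0055 0 0 -0.1 0;0.022 -0.0316 0.0055 0 0 -0.1 0;0 0 0 0 0 0 0;0 0 0 0 0 0 0;0 0 0 0 0 0 0")

```text
time: 1.6
tcp_pos: [0.4988, 0.1017, 0.3006]
ee_rot: [-3.123, 0.337, 0.002]
contact_force: [-0.6, -0.2, 0.6]
gripper_width: 0.0004
```

```bash
python3 - <<'E'
from h import *
w=grab('wrist','w0'); print(status.read_state()); print(w['cam_to_world'])
cv2.imwrite('pics/w0b.png',np.clip(w['frame']*1.8,0,255))
E
```

```text
{'time': 1.65, 'joints': array([ 1.01313437e-01, -1.36003463e-01,  1.60623197e+00,  4.40009852e-04,
        1.67245999e+00,  3.14970395e-01]), 'qd': array([ 0.01786954, -0.00925351,  0.00453793, -0.00066593, -0.00071169,
        0.00060646]), 'joint_efforts': array([-1.09203268e+00, -4.25295031e+01, -5.01515043e+01, -7.76243338e-03,
       -3.83801898e-02,  6.63225903e-03]), 'tcp_pos': array([0.49853902, 0.1023122 , 0.30060662]), 'ee_rot': array([-3.12348945e+00,  3.34882630e-01,  1.82616975e-03]), 'contact_force': array([-0.1621898 , -0.11198116,  0.05857352]), 'wrist_torque': array([-0.0967331 ,  0.04566504,  0.00143655]), 'gripper_width': 0.0007142946401933536}
[[ 0.97702016 -0.20492941 -0.05861351  0.51541656]
 [-0.21314243 -0.94111747 -0.26242754  0.17355526]
 [-0.00138308  0.26889002 -0.96316989  0.46693502]
 [ 0.          0.          0.          1.        ]][ WARN:0@1.108] global loadsave.cpp:1063 imwrite_ Unsupported depth image for selected encoder is fallbacked to CV_8U.
```

View pics/w0b.png

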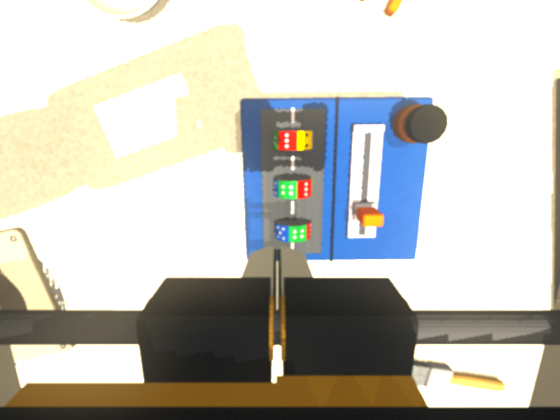

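Wrist view: index lines lie on column 293. Wheel 1 (293,140) is red with yellow to the rear, wheel 2 (293,188) is green with red to the rear, and wheel 3 (293,233) is blue and green. The bolt is at (372,219).

```bash
cat >> h.py <<'E'
def axes(y): return np.array([np.cos(y),np.sin(y),0]),np.array([-np.sin(y),np.cos(y),0])
def wheel_angle(d,top,yaw,vt,n=181,off=(-.004,0,.004)):
    """sample wheel rim colours around the top; print hue class vs angle (deg, + toward rear)"""
    ex,ey=axes(yaw); out=[]
    hsv=cv2.cvtColor(d['frame'],cv2.COLOR_BGR2HSV)
    s=''
    for a in range(-80,81,4):
        p=np.array(top)+ex*.022*np.sin(np.radians(a))+np.array([0,0,.022*(np.cos(np.radians(a))-1)])
        cs=''
        k=[]
        for o in np.linspace(-.008,.008,9):
            u,v=proj(d,p+ey*o); h,S,V=hsv[int(round(v)),int(round(u))]
            k.append('k' if V<25 else 'w' if S<90 else 'R' if h<12 or h>165 else 'Y' if h<40 else 'G' if h<85 else 'B')
        s+=max(set(k),key=k.count)
    return s
E
python3 - <<'E'
from h import *
w=dict(np.load('pics/w0.npz'));f=w['frame']
for v in (113,163,208,245): print(ray(w,293,v,.08))
L=[ray(w,u,v,.08) for u,v in [(336,100),(333,258)]];print(L)
for v in (140,188,233): print(ray(w,293,v,.104))
print('grip',ray(w,373,220,.131), 'edges',ray(w,243,98,.08),ray(w,431,98,.08))
c=np.clip(f[90:260,235:450].astype(float)*1.5,0,255).astype(np.uint8)
cv2.imwrite('pics/w0c.png',cv2.resize(c,None,fx=3.5,fy=3.5,interpolation=cv2.INTER_CUBIC))
E
```

```text
[0.53496624 0.17922594 0.08      ]
[0.5236271  0.12368833 0.08      ]
[0.51259263 0.06964297 0.08      ]
[0.50286271 0.02198711 0.08      ]
[array([0.5850936 , 0.18262508, 0.08      ]), array([ 0.54953595, -0.00643434,  0.08      ])]
[0.52811709 0.15126705 0.104     ]
[0.51746452 0.09909218 0.104     ]
[0.50666596 0.04620232 0.104     ]
grip [0.59464581 0.05184347 0.131     ] edges [0.48323206 0.20703639 0.08      ] [0.68977856 0.16195712 0.08      ]
```

View pics/w0c.png

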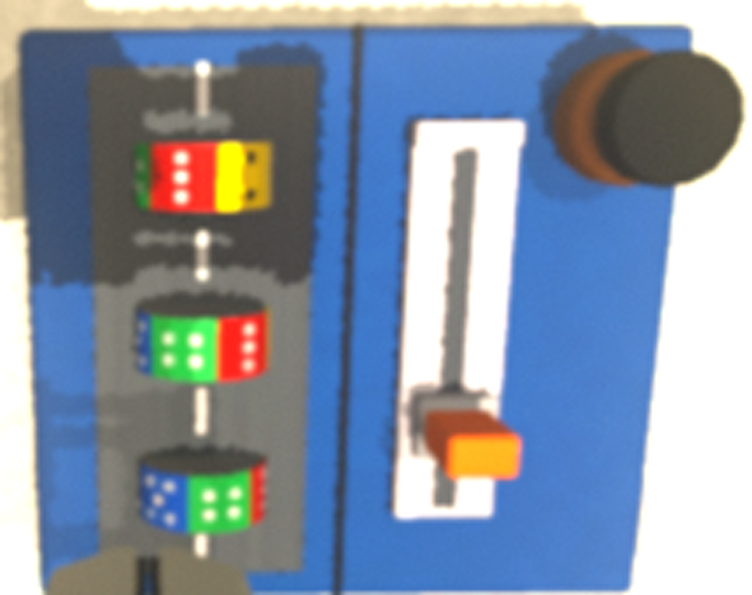

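Call:
jog_arm(increments="0.0062 0.0077 -0.03 0 0 0.013 0;0.0062 0.0077 -0.03 0 0 0 0;0.0062 0.0077 -0.03 0 0 0 0;0.0062 0.0077 -0.03 0 0 0 0;0.0062 0.0077 -0.03 0 0 0 0;0.0062 0.0077 -0.03 0 0 0 0;0 0 -0.005 0 0 0 0;0 0 0 0 0 0 0;0 0 0 0 0 0 0")

```text
time: 2.4
tcp_pos: [0.536, 0.1486, 0.1171]
ee_rot: [3.126, -0.314, 0.0]
contact_force: [0.9, 0.1, 0.1]
gripper_width: 0.0003
```

Call:
jog_arm(increments="0 0 -0.002 0 0 0 0;0 0 -0.001 0 0 0 0;0 0 -0.001 0 0 0 0;0 0 -0.001 0 0 0 0;0 0 -0.001 0 0 0 0;0 0 0 0 0 0 0;0 0 0 0 0 0 0")

```text
time: 2.98
tcp_pos: [0.5363, 0.1478, 0.1102]
ee_rot: [3.126, -0.317, -0.0]
contact_force: [-0.1, 0.7, 0.8]
gripper_width: 0.0004
```

Call:
jog_arm(increments="0 0 -0.001 0 0 0 0;0 0 -0.001 0 0 0 0;0 0 0 0 0 0 0;0 0 0 0 0 0 0")

```text
time: 3.32
tcp_pos: [0.5362, 0.1479, 0.1079]
ee_rot: [3.126, -0.317, -0.001]
contact_force: [0.1, -0.1, -0.1]
gripper_width: 0.0007
```

Call:
jog_arm(increments="0 0 -0.001 0 0 0 0;0 0 0 0 0 0 0;0 0 0 0 0 0 0")

```text
time: 3.57
tcp_pos: [0.5363, 0.1479, 0.107]
ee_rot: [3.126, -0.317, -0.0]
contact_force: [0.2, 0.0, -1.0]
gripper_width: 0.0006
```

Call:
jog_arm(increments="0 0 -0.001 0 0 0 0;0 0 -0.001 0 0 0 0;0 0 0 0 0 0 0;0 0 0 0 0 0 0")

```text
time: 3.9
tcp_pos: [0.5364, 0.1479, 0.1052]
ee_rot: [-3.125, 0.317, -0.0]
contact_force: [-0.1, -0.4, 0.2]
gripper_width: 0.0003
```

Call:
jog_arm(increments="0 0 -0.001 0 0 0 0;0 0 0 0 0 0 0;0 0 0 0 0 0 0")

```text
time: 4.15
tcp_pos: [0.5365, 0.1479, 0.1044]
ee_rot: [-3.125, 0.317, -0.001]
contact_force: [-1.4, -0.2, 2.1]
gripper_width: 0.0005
```

Call:
jog_arm(increments="0 0 -0.001 0 0 0 0;0 0 0 0 0 0 0;0 0 0 0 0 0 0")

```text
time: 4.4
tcp_pos: [0.5365, 0.1479, 0.1035]
ee_rot: [-3.125, 0.317, -0.001]
contact_force: [-1.1, -0.7, 5.4]
gripper_width: 0.0004
```

Call:
jog_arm(increments="-0.00196 0.0004 -0.0003 0 0 0 0;-0.00196 0.0004 0 0 0 0 0;-0.00196 0.0004 0 0 0 0 0;-0.00196 0.0004 0 0 0 0 0;0 0 0 0 0 0 0;0 0 0 0 0 0 0")

```text
time: 4.9
tcp_pos: [0.5297, 0.1494, 0.1039]
ee_rot: [-3.125, 0.317, -0.005]
contact_force: [2.2, -1.1, 5.8]
gripper_width: 0.0003
```

```bash
python3 - <<'E'
from h import *
w=grab('wrist','w1');f=w['frame']
print(wheel_angle(w,(.5288,.1496,.104),-.2,0));print(wheel_angle(w,(.5181,.0967,.104),-.2,0))
w0=dict(np.load('pics/w0.npz'))
for t in [(.5288,.1496,.104),(.5181,.0967,.104),(.5074,.0438,.104)]:print(wheel_angle(w0,t,-.2,0),proj(w,t))
a=grab('scene','s1');print(wheel_angle(a,(.5288,.1496,.104),-.2,0))
cv2.imwrite('pics/v1.png',np.hstack([cv2.resize(f,(400,300)),cv2.resize(a['frame'][150:240,260:380],(400,300))]))
E
```

```text
RRRRRRRRRwwwwwwwwwwwwYYwwwwwwwwwwwwwwwwww
kkkkkkkkkkkkkkkkkwYYwwwYYkkkkkkkkkkkkkkkk
GGGGGGYRRRRRRRRRRRRRRRYYYYYYYYYYYYYYYYYYY [273.83060693 259.97124344]
BBBBBBGGGGGGGGGGGGGGGGYRRRRRRRRRRRRRRRRRR [274.28033648 343.35173148]
BBBBBBwBBBBBBBBBGGGGGGGGGGGGGGYRRRRRRRRww [274.66770431 415.17026994]
wwwwwwwwwwwwwwwwwwwwwwwwYYYYYYYYYYwwwwwww
```

View pics/v1.png

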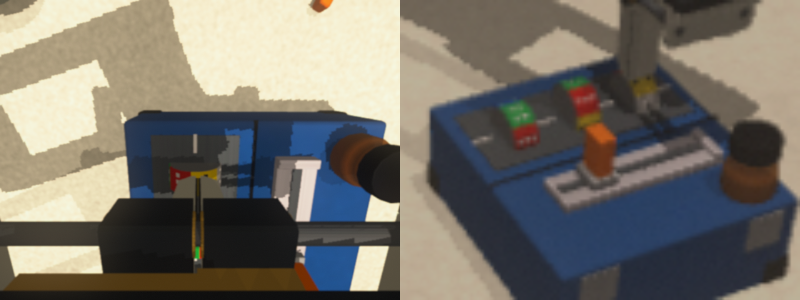

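Call:
jog_arm(increments="-0.00196 0.0004 0 0 0 0 0;-0.00196 0.0004 0 0 0 0 0;-0.00196 0.0004 0 0 0 0 0;-0.00196 0.0004 0 0 0 0 0;0 0 0 0 0 0 0;0 0 0 0 0 0 0")

```text
time: 5.5
tcp_pos: [0.5218, 0.151, 0.1039]
ee_rot: [-3.125, 0.317, -0.004]
contact_force: [1.4, -1.6, 5.5]
gripper_width: 0.0003
```

Call:
jog_arm(increments="0 0 0.01 0 0 0 0;0 0 0.01 0 0 0 0;-0.0038 -0.0176 0 0 0 0 0;-0.0038 -0.0176 0 0 0 0 0;-0.0039 -0.0175 0 0 0 0 0;0 0 0 0 0 0 0;0 0 0 0 0 0 0")

```text
time: 6.08
tcp_pos: [0.5093, 0.098, 0.1235]
ee_rot: [-3.125, 0.319, -0.001]
contact_force: [0.3, 0.5, -0.4]
gripper_width: 0.0005
```

```bash
python3 - <<'E'
from h import *
w=grab('wrist','w2');f=w['frame']
for x in (-.001,0,.001):print(wheel_angle(w,(.5288+x,.1496,.104),-.2,0))
u,v=proj(w,(.5288,.1496,.104));print(u,v); u=int(u);v=int(v)
c=np.clip(f[v-60:v+90,u-100:u+100].astype(float)*1.5,0,255).astype(np.uint8)
cv2.imwrite('pics/w2c.png',cv2.resize(c,None,fx=4,fy=4,interpolation=cv2.INTER_CUBIC))
E
```

```text
RRRRRRRRRRRRRYYYYYYYYYYYYYYYYwwwwwwwwwwww
RRRRwRRRRRRRYYYYYYYYYYYYYYYYwwwwwwwwwwwww
RwwRRRRRRRRYYYYYYYYYYYYYYYYwwwwwwwwwwwwww
290.9068888879027 157.0623740756071
```

View pics/w2c.png

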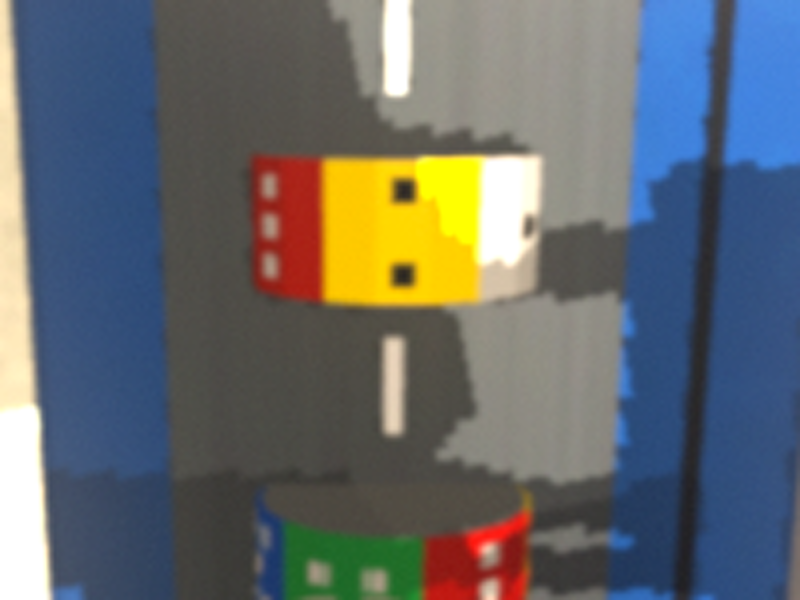

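Wheel 1 shows yellow centred at about +2°, which is within tolerance. Now wheel 2, which needs about +30 mm.

Call:
jog_arm(increments="0.0005 0 -0.004 0 0 0 0;0 0 -0.004 0 0 0 0;0 0 -0.003 0 0 0 0;0 0 -0.001 0 0 0 0;0 0 -0.001 0 0 0 0;0 0 0 0 0 0 0;0 0 0 0 0 0 0")

```text
time: 6.72
tcp_pos: [0.5096, 0.0985, 0.1098]
ee_rot: [3.126, -0.316, -0.0]
contact_force: [0.7, 0.7, -0.0]
gripper_width: 0.0003
```

Call:
jog_arm(increments="0 0 -0.001 0 0 0 0;0 0 -0.0005 0 0 0 0;0 0 0 0 0 0 0;0 0 0 0 0 0 0")

```text
time: 7.05
tcp_pos: [0.5099, 0.0984, 0.1086]
ee_rot: [-3.125, 0.317, -0.001]
contact_force: [-0.1, 0.9, 1.7]
gripper_width: 0.0005
```

Call:
jog_arm(increments="0 0 -0.001 0 0 0 0;0 0 0 0 0 0 0;0 0 0 0 0 0 0")

```text
time: 7.3
tcp_pos: [0.5099, 0.0984, 0.1077]
ee_rot: [-3.125, 0.317, -0.001]
contact_force: [-0.2, -0.7, 3.1]
gripper_width: 0.0004
```

Call:
jog_arm(increments="0 0 -0.001 0 0 0 0;0 0 0 0 0 0 0;0 0 0 0 0 0 0")

```text
time: 7.55
tcp_pos: [0.51, 0.0984, 0.1069]
ee_rot: [-3.125, 0.317, -0.001]
contact_force: [-0.8, -0.4, 7.5]
gripper_width: 0.0006
```

Call:
jog_arm(increments="0.00196 -0.0004 0 0 0 0 0;0.00196 -0.0004 0 0 0 0 0;0.00196 -0.0004 0 0 0 0 0;0.00196 -0.0004 0 0 0 0 0;0.00196 -0.0004 0 0 0 0 0;0.00196 -0.0004 0 0 0 0 0;0.00196 -0.0004 0 0 0 0 0;0.00196 -0.0004 0 0 0 0 0;0 0 0 0 0 0 0;0 0 0 0 0 0 0")

```text
time: 8.38
tcp_pos: [0.5258, 0.0952, 0.1068]
ee_rot: [-3.125, 0.317, -0.001]
contact_force: [-0.0, 0.7, 5.2]
gripper_width: 0.0003
```

Call:
jog_arm(increments="0 0 0.004 0 0 0 0;0 0 0.004 0 0 0 0;-0.007 0.0014 0 0 0 0 0;-0.0067 0.0014 0 0 0 0 0;0 0 -0.002 0 0 0 0;0 0 -0.002 0 0 0 0;0 0 -0.002 0 0 0 0;0 0 -0.001 0 0 0 0;0 0 -0.001 0 0 0 0;0 0 0 0 0 0 0")

```text
time: 9.22
tcp_pos: [0.5118, 0.098, 0.1067]
ee_rot: [-3.126, 0.317, -0.0]
contact_force: [-3.8, -0.3, 7.5]
gripper_width: 0.0004
```

Call:
jog_arm(increments="0.00196 -0.0004 0 0 0 0 0;0.00196 -0.0004 0 0 0 0 0;0.00196 -0.0004 0 0 0 0 0;0.00196 -0.0004 0 0 0 0 0;0.00196 -0.0004 0 0 0 0 0;0.00196 -0.0004 0 0 0 0 0;0.00196 -0.0004 0 0 0 0 0;0 0 0 0 0 0 0;0 0 0 0 0 0 0")

```text
time: 9.97
tcp_pos: [0.5261, 0.095, 0.1069]
ee_rot: [-3.126, 0.317, -0.002]
contact_force: [0.1, -0.7, 5.2]
gripper_width: 0.0003
```

Call:
jog_arm(increments="0 0 0.009 0 0 0 0;0 0 0.009 0 0 0 0;-0.0036 -0.0176 0 0 0 0 0;-0.0036 -0.0176 0 0 0 0 0;-0.0036 -0.0176 0 0 0 0 0;0 0 0 0 0 0 0;0 0 0 0 0 0 0")

```text
time: 10.55
tcp_pos: [0.5147, 0.0419, 0.125]
ee_rot: [-3.125, 0.319, -0.001]
contact_force: [-0.1, -0.1, -0.7]
gripper_width: 0.0006
```

```bash
python3 - <<'E'
from h import *
w=grab('wrist','w3');f=w['frame']
for x in (-.001,0,.001):print(wheel_angle(w,(.5181+x,.0967,.108),-.2,0), wheel_angle(w,(.5288+x,.1496,.104),-.2,0))
u,v=proj(w,(.5181,.0967,.108));print(u,v); u=int(u);v=int(v)
c=np.clip(f[v-110:v+40,u-100:u+100].astype(float)*1.5,0,255).astype(np.uint8)
cv2.imwrite('pics/w3c.png',cv2.resize(c,None,fx=4,fy=4,interpolation=cv2.INTER_CUBIC))
E
```

```text
wwwwwwwwwwwkBBBBBBBBBBBBBBBBBGGGGGGGGGGGG RRRRRRRRRRRRRYYYYYYYYYYYYYYYYwwwwwwwwwwww
wwwwwwwwwwkkBBBBBBBBBBBBBBBBGGGGGGGGGwwww RRRRRRRRRRRRYYYYYYYYYYYYYYYYwwwwwwwwwwwww
wwwwwwwwwkkBBBBBBBBBBBBBBBBGGGGGGGGGwwwww RRRRRRRRRRRYYYYYYYYYYYYYYYYwwwwwwwwwwwwww
261.74980351536215 157.86370943585678
```

View pics/w3c.png

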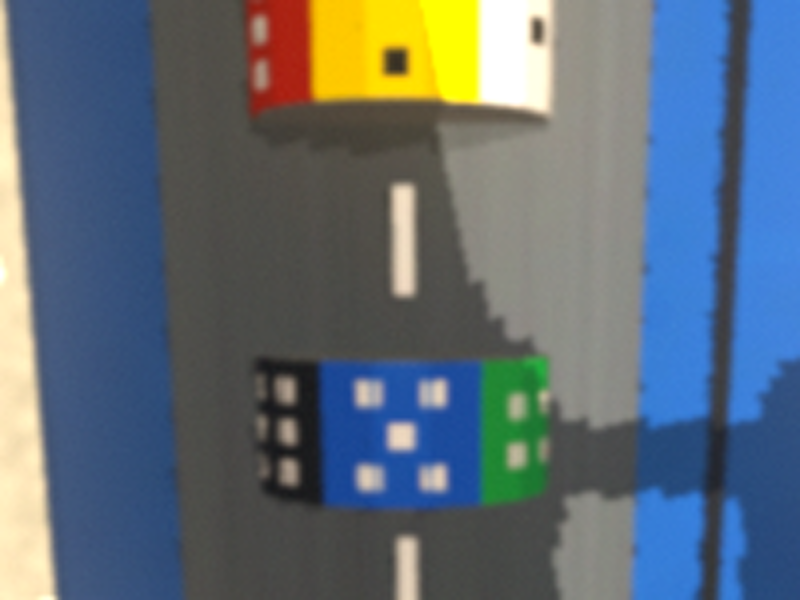

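Blue is centred on wheel 2 (column 400 against index line 404), and wheel 1 still shows yellow on top. Now wheel 3.

Call:
jog_arm(increments="0 0 -0.004 0 0 0 0;0 0 -0.004 0 0 0 0;0 0 -0.004 0 0 0 0;0 0 -0.001 0 0 0 0;0 0 -0.001 0 0 0 0;0 0 0 0 0 0 0;0 0 0 0 0 0 0")

```text
time: 11.18
tcp_pos: [0.5145, 0.0425, 0.1103]
ee_rot: [3.126, -0.316, -0.0]
contact_force: [-0.7, 0.0, 0.4]
gripper_width: 0.0005
```

Call:
jog_arm(increments="0 0 -0.001 0 0 0 0;0 0 -0.0005 0 0 0 0;0 0 0 0 0 0 0;0 0 0 0 0 0 0")

```text
time: 11.52
tcp_pos: [0.5146, 0.0424, 0.1089]
ee_rot: [-3.126, 0.317, -0.0]
contact_force: [0.7, 0.2, -0.6]
gripper_width: 0.0001
```

Call:
jog_arm(increments="0 0 -0.001 0 0 0 0;0 0 -0.0005 0 0 0 0;0 0 0 0 0 0 0;0 0 0 0 0 0 0")

```text
time: 11.85
tcp_pos: [0.5145, 0.0424, 0.1073]
ee_rot: [3.126, -0.317, -0.0]
contact_force: [-0.1, 0.3, -0.6]
gripper_width: 0.0002
```

Call:
jog_arm(increments="0 0 -0.001 0 0 0 0;0 0 0 0 0 0 0;0 0 0 0 0 0 0;0 0 0 0 0 0 0")

```text
time: 12.18
tcp_pos: [0.5145, 0.0424, 0.1063]
ee_rot: [-3.126, 0.317, 0.0]
contact_force: [0.4, -0.1, -0.7]
gripper_width: 0.0005
```

Call:
jog_arm(increments="0 0 -0.001 0 0 0 0;0 0 -0.0005 0 0 0 0;0 0 0 0 0 0 0;0 0 0 0 0 0 0")

```text
time: 12.52
tcp_pos: [0.5145, 0.0424, 0.1047]
ee_rot: [3.126, -0.317, -0.0]
contact_force: [-0.2, -0.6, 0.4]
gripper_width: 0.0005
```

Call:
jog_arm(increments="0 0 -0.001 0 0 0 0;0 0 0 0 0 0 0;0 0 0 0 0 0 0;0 0 0 0 0 0 0")

```text
time: 12.85
tcp_pos: [0.5146, 0.0424, 0.1039]
ee_rot: [-3.126, 0.317, -0.0]
contact_force: [-0.4, -0.6, 0.5]
gripper_width: 0.0004
```

Call:
jog_arm(increments="0 0 -0.001 0 0 0 0;0 0 0 0 0 0 0;0 0 0 0 0 0 0;0 0 0 0 0 0 0")

```text
time: 13.18
tcp_pos: [0.5147, 0.0424, 0.103]
ee_rot: [-3.126, 0.317, -0.0]
contact_force: [-1.7, 0.9, 2.8]
gripper_width: 0.0004
```

Call:
jog_arm(increments="0 0 -0.001 0 0 0 0;0 0 0 0 0 0 0;0 0 0 0 0 0 0;0 0 0 0 0 0 0")

```text
time: 13.52
tcp_pos: [0.5147, 0.0423, 0.1021]
ee_rot: [-3.126, 0.317, -0.001]
contact_force: [-0.5, -0.1, 4.2]
gripper_width: 0.0005
```

Press 0.5 mm more and stroke −x by 16 mm.

Call:
jog_arm(increments="0 0 -0.0005 0 0 0 0;-0.00196 0.0004 0 0 0 0 0;-0.00196 0.0004 0 0 0 0 0;-0.00196 0.0004 0 0 0 0 0;-0.00196 0.0004 0 0 0 0 0;-0.00196 0.0004 0 0 0 0 0;-0.00196 0.0004 0 0 0 0 0;-0.00196 0.0004 0 0 0 0 0;-0.00196 0.0004 0 0 0 0 0;0 0 0 0 0 0 0")

```text
time: 14.35
tcp_pos: [0.5, 0.0454, 0.1023]
ee_rot: [3.126, -0.317, 0.005]
contact_force: [2.0, -0.7, 6.0]
gripper_width: 0.0005
```

Call:
jog_arm(increments="0 0 0.004 0 0 0 0;0 0 0.004 0 0 0 0;0.007 -0.0014 0 0 0 0 0;0.0071 -0.0014 0 0 0 0 0;0 0 -0.002 0 0 0 0;0 0 -0.002 0 0 0 0;0 0 -0.002 0 0 0 0;0 0 -0.001 0 0 0 0;0 0 -0.001 0 0 0 0;0 0 0 0 0 0 0")

```text
time: 15.18
tcp_pos: [0.5131, 0.0427, 0.1017]
ee_rot: [3.125, -0.317, 0.001]
contact_force: [-0.4, -0.7, 7.4]
gripper_width: 0.0004
```

Call:
jog_arm(increments="-0.00196 0.0004 0 0 0 0 0;-0.00196 0.0004 0 0 0 0 0;-0.00196 0.0004 0 0 0 0 0;-0.00196 0.0004 0 0 0 0 0;-0.00196 0.0004 0 0 0 0 0;-0.00196 0.0004 0 0 0 0 0;-0.00196 0.0004 0 0 0 0 0;-0.0005 0.0001 0 0 0 0 0;0 0 0 0 0 0 0;0 0 0 0 0 0 0")

```text
time: 16.02
tcp_pos: [0.4998, 0.0455, 0.1024]
ee_rot: [3.125, -0.317, 0.004]
contact_force: [2.3, -1.2, 5.6]
gripper_width: 0.0004
```

Call:
jog_arm(increments="0 0 0.02 0 0 0 0;0 0 0.04 0 0 0 0;0.03 -0.0064 0.02 0 0 0 0;0.03 -0.0064 0 0 0 0 0;0.03 -0.0064 0 0 0 0 0;0 0 0 0 0 0 0;0 0 0 0 0 0 0;0 0 0 0 0 0 0")

```text
time: 16.68
tcp_pos: [0.5878, 0.0266, 0.1803]
ee_rot: [-3.126, 0.317, 0.004]
contact_force: [-0.3, 0.5, -0.9]
gripper_width: 0.0002
```

```bash
python3 - <<'E'
from h import *
w=grab('wrist','w4');f=w['frame']
for p in [(.5288,.1496,.104),(.5181,.0967,.108),(.5074,.0438,.104)]:print(wheel_angle(w,p,-.2,0),proj(w,p))
print(proj(w,(.5946,.0518,.131)),status.read_state()['tcp_pos'])
cv2.imwrite('pics/w4b.png',np.clip(f*1.4,0,255).astype(np.uint8))
E
```

```text
RRRRRRRRRRRYYYYYYYYYYYYYYYYYwwwwwwwwwwwww [156.62530158  69.34270678]
wwwwwwwwwwBBBBBBBBBBBBBBBBBBGGGGGGGGGGGGG [162.25022489 149.16774268]
GGGGGGGGGGYYRRRRRRRwRRRRRRRYYYYYYYYYYYYYY [170.73457504 219.01549732]
[278.29526221 194.80082546] [0.5877381  0.02673782 0.18080938]
```

View pics/w4b.png

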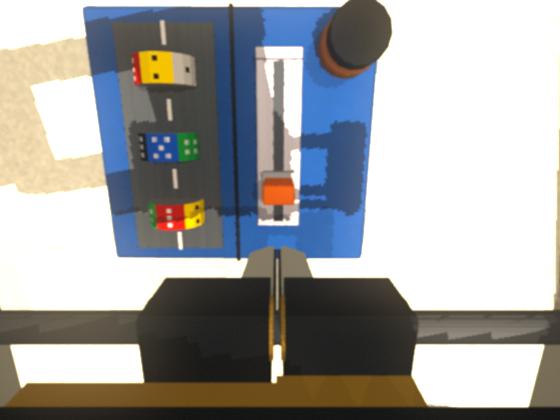

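All three wheels read straight up, each within about 4°, and the bolt is still shut at (278,190). The finger will go down just right of the bolt and push it left.

Call:
jog_arm(increments="0.001 0 -0.025 0 0 0 0;0 0 -0.025 0 0 0 0;0 0 -0.02 0 0 0 0;0 0 -0.008 0 0 0 0;0 0 0 0 0 0 0;0 0 0 0 0 0 0")

```text
time: 17.23
tcp_pos: [0.5895, 0.0267, 0.1041]
ee_rot: [-3.126, 0.316, -0.0]
contact_force: [0.7, 0.4, 0.7]
gripper_width: 0.0006
```

Call:
jog_arm(increments="0.0008 0.0039 0 0 0 0 0;0.0008 0.0039 0 0 0 0 0;0.0008 0.0039 0 0 0 0 0;0.0008 0.0039 0 0 0 0 0;0.0008 0.0039 0 0 0 0 0;0.0008 0.0039 0 0 0 0 0;0.0008 0.0039 0 0 0 0 0;0.0008 0.0039 0 0 0 0 0;0.0008 0.0039 0 0 0 0 0;0.0008 0.0039 0 0 0 0 0")

```text
time: 18.07
tcp_pos: [0.5978, 0.0658, 0.1033]
ee_rot: [3.126, -0.317, -0.0]
contact_force: [0.2, -3.5, 1.8]
gripper_width: 0.0005
```

Pushing works (−3.5 N). About 31 mm to go.

Call:
jog_arm(increments="0.0008 0.0039 0 0 0 0 0;0.0008 0.0039 0 0 0 0 0;0.0008 0.0039 0 0 0 0 0;0.0008 0.0039 0 0 0 0 0;0.0008 0.0039 0 0 0 0 0;0.0008 0.0039 0 0 0 0 0;0.0008 0.0039 0 0 0 0 0;0 0 0 0 0 0 0")

```text
time: 18.73
tcp_pos: [0.6033, 0.0937, 0.1032]
ee_rot: [-3.125, 0.316, 0.001]
contact_force: [-0.2, -0.4, -0.2]
gripper_width: 0.0006
```

Call:
jog_arm(increments="0.0004 0.0019 0 0 0 0 0;0.0004 0.0019 0 0 0 0 0;0 0 0 0 0 0 0;0 0 0 0 0 0 0")

```text
time: 19.07
tcp_pos: [0.6036, 0.0954, 0.1032]
ee_rot: [3.124, -0.317, -0.002]
contact_force: [-2.6, -6.3, 2.4]
gripper_width: 0.0007
```

Call:
jog_arm(increments="0.0003 0.0015 0 0 0 0 0;0.0003 0.0015 0 0 0 0 0;0 0 0 0 0 0 0;0 0 0 0 0 0 0")

```text
time: 19.4
tcp_pos: [0.6036, 0.0957, 0.1032]
ee_rot: [3.119, -0.319, -0.004]
contact_force: [-6.2, -18.3, 6.1]
gripper_width: 0.0004
```

The force rose to 18 N with no further travel, so this looks like the end stop. I'll back off, retreat and check.

Call:
jog_arm(increments="-0.001 -0.005 0 0 0 0 0;-0.002 -0.009 0 0 0 0 0;-0.002 -0.01 0 0 0 0 0;0 0 0.03 0 0 0 0;-0.005 -0.02 0.03 0 0 0 0;-0.005 -0.02 0.03 0 0 0 0;0 0 0.03 0 0 0 0;0 0 0 0 0 0 0;0 0 0 0 0 0 0")

```text
time: 20.15
tcp_pos: [0.5912, 0.035, 0.2263]
ee_rot: [-3.125, 0.318, -0.008]
contact_force: [-1.1, -0.4, -1.1]
gripper_width: 0.0005
```

```bash
python3 - <<'E'
from h import *
w=grab('wrist','w5');f=w['frame']
for p in [(.5288,.1496,.104),(.5181,.0967,.108),(.5074,.0438,.104)]:print(wheel_angle(w,p,-.2,0),proj(w,p))
hsv=cv2.cvtColor(f,cv2.COLOR_BGR2HSV);m=cv2.inRange(hsv,(3,150,120),(16,255,255))
for c in cv2.findContours(m,0,1)[0]:
    if cv2.contourArea(c)>60:
        (u,v),s,_=cv2.minAreaRect(c);p=ray(w,u,v,.131);d=p-[.5946,.0518,.131];print((u,v),s,p,'travel',d@[.1987,.98,0])
print(status.read_state()['tcp_pos'],status.read_state()['contact_force'])
cv2.imwrite('pics/w5b.png',np.clip(f*1.4,0,255).astype(np.uint8))
E
```

```text
RRRRRRRRRRRYYYYYYYYYYYYYYYYYwwwwwwwwwwwww [174.14571689  89.66590626]
wwwwwwwwwwwBBBBBBBBBBBBBBBBBGGGGGGGGGGGGG [178.22725534 155.60841449]
GGGGGGGGGGGYRRRRRRRwRRRRRRRYYYYYYYYYYYYYY [184.40652256 214.33852394]
(275.5, 118.0) (18.0, 27.0) [0.60681288 0.11009631 0.131     ] travel 0.0595570871523056
[0.59005287 0.03530264 0.22395036] [-0.23682175 -1.29117035 -0.19196331]
```

View pics/w5b.png

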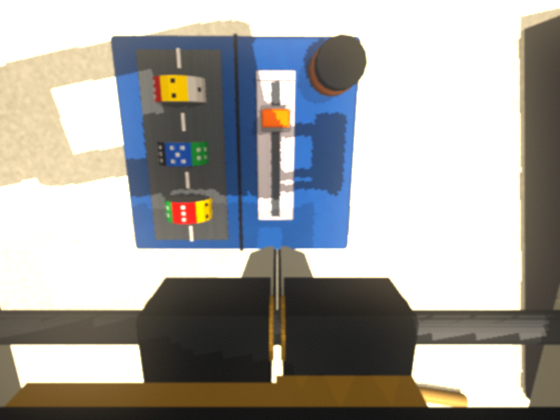

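```bash
python3 -c "
from workcell import job;print(job.sign_off())"
```

```text
the job is handed in; nothing more can be done
None
```

The case should now be unlocked: the wheels show 2, 5 and 3, the bolt is open, and I have handed the job in. Sign-off gives no verdict.

- **Wheels:** I rolled them with the closed fingertips: wheel 1 back by about 0.7 rad, wheel 2 forward and wheel 3 back by about 1.36 rad each. The highest press force I read was 7.5 N, though the force is only reported at the end of each move. The last wrist picture, taken after the bolt was opened, shows yellow 2, blue 5 and red 3 on top, each within about 4° of straight up. Two ways of measuring wheels 1 and 2 differed by 2–5°, but both stayed inside the 9° allowed.
- **Bolt:** I pushed it left until the force rose to about 18 N with no further movement. The camera then put its travel at about 59.6 mm, with an uncertainty of about 2 mm, and the fingertip position agreed.
- **Surroundings:** The gripper ended clear of the case, about 0.22 m above the table. The jar looked undisturbed; I did not measure the other objects, but the arm stayed clear of them. The arm's clock read about 20 s of the 72 s allowed.

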